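Press a pastry tin's lid home with the outer ring of a nested control

ROBOT

A 6-joint arm with a two-finger parallel gripper is mounted at the origin on the work surface. World frame = base frame: x ahead of the robot, y to its left, z up, the work surface at z = 0. Lengths are in m, angles in rad, forces in N, time in s.
With the tool pointing down it reaches from about 0.35 to 0.975 m from the base axis. Payload 17.4 kg.
Tool frame: the origin (TCP) lies at the very end of the fingers, on their centre line; the grasp point (between the pads) lies 19 mm behind it (ctrl.grip_depth is the distance from the TCP to the grasp point, in m); z points along the fingers, x is the direction in which the jaws open and shut, and the axes are right-handed (so a half turn about z gives the same grasp; the last joint's range is limited). The gripper opens to 85 mm and grips with 20 to 120 N. Pads are 22 mm wide; open, the fingers measure 114 mm over their backs; the gripper's body (76 mm by 85 mm) begins 54 mm behind the grasp point. The pads swing forward as they close: fully open they stand 13 mm farther back than shut.
Start: joints at [-1.186, 0.116, 1.442, -0, 1.584, -0.038], TCP at [0.277, -0.616, 0.231] pointing down, gripper open.
Joint ranges: [-2.83, 2.83], [-0.83, 2.19], [0.07, 2.5], [-1.14, 4.28], [0.01, 3], [-2.97, 2.97]. Speed limits (rad/s): [1.89, 1.89, 2.22, 3.14, 3.14, 3.14].

INTERFACE

Orientations are given as a rotation vector (axis times angle).
In Python, from plant import ctrl gives the robot as it stands. The module is installed in compiled form; this text tells all that it offers. Calls block until the motion is done:
- ctrl.move_pose(position, orientation): joint-space move of the TCP to a pose.
- ctrl.servo_line(position, attitude=None, max_speed=0.15, force_limit=None): straight line of the TCP; attitude=None keeps the orientation; max_speed is the mean speed in m/s. With force_limit (N) it stops when the force on the tool has changed by that much, and returns True; else False.
- ctrl.move_joints(angles): joint-space move.
- ctrl.grip(opening, f_grip=None): finger opening in m; f_grip is the grip in N (None keeps the last); returns when the fingers have stopped.
- ctrl.pause(seconds).
- ctrl.solve_ik(position, orientation): joint angles nearest the present ones, or None.
- ctrl.get_state(): the state.
- ctrl.grab_frame(name): name is "side" or "top" or "wrist"; returns the picture (420x560x3 uint8, blue, green, red); there is no depth.
- ctrl.camera_info(name): a dict with "intrinsics" (3x3 intrinsics, pixels), "rvec" (rotation vector, rad) and "tvec" (3), from world to camera coordinates, as OpenCV has them; the wrist camera has in their place "hand_eye" (4x4, takes a point from camera to tool coordinates, whose origin is the TCP and whose axes are the tool frame's). Camera axes: x right, y down, z forward; pixel columns grow to the right and rows downward; lengths in m; the calibration is good to about 2 mm. A picture is of the moment at which its call begins: read the wrist's pose just before it. camera_info takes no time and is no camera call.
A pose or a line that the arm cannot do raises ctrl.MotionError and nothing moves.
- ctrl.finish_job(): hands the job in, once; it reports no verdict.
The state is a dict: "t": time; "q": joint angles; "joint_vel": joint speeds; "joint_efforts": joint torques, N m; "position": TCP position; "orientation": TCP orientation; "force": force on the tool from outside, world axes, zero at the start; "moment": the same for the moment, N m; "opening": finger opening in m.
Only numpy, scipy, OpenCV 4.12 (cv2) and the standard library are available. Lean on these libraries where they do the work, as an engineer would, in place of code of your own. Each camera call takes 0.05 s, during which the arm holds its last target. There are 200 camera calls.

TASK

Push the small press's tray, with its pastry tin, all the way in under the press head. Then turn only the outer ring of the nested control on top of the press clockwise until the head has pushed the tin's lid fully home, and leave the head clamped firmly on it: go by feel, with no more than about 35 N on the lid, since the tin dents. Leave the inner knob at its setting and everything else on the table where it is.

Things in the scene. Friction and masses are not known exactly. Their poses are not given: they have to be found in the camera images.
- press: grey portal press fixed to the table. Origin under its centre, on the table; ring, knob, head and (tray in) tin lie on its z axis; its x axis points the way the tray is pushed in. Base 190 (x) by 215 (y) by 12 mm, posts 28 mm wide at y = +-88 mm, beam 82 (x) by 206 (y) mm from 150 to 185 mm up; flat dial plate 74 mm across on it, top at 188 mm
- tray_handle (a point): centre of the tray's handle: an upright steel plate 12 mm thick along the press's x, 50 mm wide, from 22 to 72 mm above the table (this point at 47 mm), at the tray's front end, 111 mm before the tin's axis. The space in front of it is free
- tray (a joint): how far the tray (185 by 108 mm) is pulled out of the press towards its front, m: 0 fully in at a firm stop (tin under the head), up to 0.085. It slides with about 2.5 N of friction and stays where it is left
- tin_rim (a point): centre of the rim (72 mm above the table) of the round metal tin, 84 mm across and 50 mm tall, fixed in the tray. Firmly clamped is 15 N or more on the lid (0.15 N m more at the ring than in free turning); the tin dents above 35 N (0.35 N m more). Right is 0.2 N m more than readings taken in the same way in free turning
- lid_top (a point): centre of the top of the tin's lid (88 mm across, 8 mm thick). Its underside is 4 to 8 mm above the rim at first; fully home it lies on the rim, this point then 8 mm above tin_rim. It slides down under about 12 N (0.12 N m at the ring) and stays where pushed; once it is home the force rises by about 80 N per further radian of the ring
- ring_center (a point): on the axis of the outer ring, half-way up: a knurled aluminium ring 58 mm across, from 190 to 210 mm above the table (this point at 200 mm), 2 mm above the dial plate. Gripped across its diameter from above, in any direction, the inner knob standing up between the fingers
- ring (a joint): turn of the outer ring, rad, growing clockwise from above (0 to 3.4). Each radian lowers the head 10 mm. It takes 0.3 N m plus 0.01 N m per N of the head on the lid, and stays where left, holding the force. The head's white pad (68 mm across) sits at a height that differs each time, so where it meets the lid is unknown: after 0.25 rad at the least; in all the ring turns 1.3 to 2.4 rad
- fine_mark (a point): the white mark on the inner knob's bar, 15 mm off the axis, 235 mm above the table. The inner knob is black, 38 mm across, from 211 to 229 mm above the table, with a bar 34 by 8 mm on top up to 235 mm. It turns at a touch (0.02 N m) and must keep its setting
- spare_lid: bystander: loose metal lid 88 mm across, 8 mm thick, lying beside the press on its left; origin under its centre
- spare_tin: bystander: closed metal tin 84 mm across, 58 mm tall, standing beside the press on its right; origin under its centre
- jar: bystander: amber glass jar 60 mm across, 90 mm tall, at the left front of the press; origin under its centre
- bowl: bystander: steel bowl 120 mm across, 50 mm tall, on the left; origin under its centre
- brush: bystander: pastry brush lying on the left
- scraper: bystander: spatula lying on the right
- cup: bystander: white cup 74 mm across, 90 mm tall, on the right; origin under its centre

How it is judged:
On the way:
1. the tray is fully in, the lid not yet pressed (value of joint tray below 0.003 m and z of lid_top in the frame of tin_rim above 0.0105 m and contact force between pad_c0 and lid_c0 below 1 N), for 0.2 s.
At the end, for the whole second after the job is handed in: The tray is in to within 3 mm of its stop, the lid is home to within 1 mm (its top less than 9 mm above the tin's rim), the head still presses on the lid with at least 10 N, the ring is at rest and the inner knob's mark is within 3 mm of where it was (value of joint tray below 0.003 m and z of lid_top in the frame of tin_rim below 0.009 m and contact force between pad_c0 and lid_c0 above 10 N and distance of fine_mark from where it was at the start of the episode below 0.003 m and velocity of joint ring between -0.05 and 0.05 rad/s); the robot touches nothing.
It fails at once if the head presses on the lid with more than 35 N (the tin dents) (contact force between pad_c0 and lid_c0 above 35 N).
It fails at once if the inner knob's mark is moved by more than 3 mm (about 0.2 rad) (distance of fine_mark from where it was at the start of the episode above 0.003 m).
It fails at once if a bystander is moved by more than 30 mm (distance of any of spare_lid, spare_tin, jar, bowl, brush, scraper, cup from where it was at the start of the episode above 0.03 m).
It also fails if it takes over 67 s, if anything falls off the work surface, if the arm or the gripper's body presses on something with over 40 N, if the wrist force passes 120 N, or if a joint passes its speed limit or range.

## Working session

There is one attempt and no reset: what is moved stays moved. The work goes in short steps, each a Python script; the robot and the scene stay as the last script left them, time stands still between calls to the robot, and variables do not carry over. Pictures are saved under pics/ and viewed, on a budget of 10 in all, crops included, one or two more only if the job needs it, and the job is handed in when it is done.

```bash
mkdir -p pics && python3 - <<'E'
from plant import ctrl
import cv2
for n in("top","side"):
    im=ctrl.grab_frame(n); cv2.imwrite(f"pics/{n}0.png",im)
    i=ctrl.camera_info(n); print(n,i["intrinsics"],i["rvec"],i["tvec"])
print(ctrl.camera_info("wrist")); s=ctrl.get_state(); print(s)
E
```

```text
top [[385.99481236   0.         279.26711971]
 [  0.         385.99481236 216.41448335]
 [  0.           0.           1.        ]] [ 2.11134068 -2.15548397  0.19954518] [4.89282989e-04 5.74272789e-01 1.30184322e+00]
side [[460.36012555   0.         276.52603909]
 [  0.         460.36012555 213.55689751]
 [  0.           0.           1.        ]] [ 0.91315892 -2.61308412  0.93324562] [0.42638436 0.33187263 1.32917555]
{'intrinsics': array([[310.43474858,   0.        , 281.30491812],
       [  0.        , 310.43474858, 208.68206964],
       [  0.        ,   0.        ,   1.        ]]), 'hand_eye': array([[ 9.99999601e-01, -4.91248439e-04,  7.46375166e-04,
         3.24014206e-04],
       [ 2.65967347e-04,  9.61092735e-01,  2.76225784e-01,
        -6.95225528e-02],
       [-8.53031235e-04, -2.76225475e-01,  9.61092482e-01,
        -1.41909923e-01],
       [ 0.00000000e+00,  0.00000000e+00,  0.00000000e+00,
         1.00000000e+00]])}
{'t': 0.1, 'q': array([-1.18580196e+00,  1.16467033e-01,  1.44218122e+00,  4.46815533e-05,
        1.58400482e+00, -3.77861900e-02]), 'joint_vel': array([-0.00032305,  0.00010421, -0.00158973,  0.00260183, -0.00213421,
       -0.00174177]), 'joint_efforts': array([ 3.30024035e-03, -7.33663917e+01, -6.33788967e+01,  9.01460044e-05,
        5.25259820e-03, -1.44558458e-04]), 'position': array([ 0.27690199, -0.61541091,  0.23062714]), 'orientation': array([-2.63755222e+00,  1.70553946e+00,  1.32299259e-03]), 'force': array([-0.23915575,  0.20530519,  0.66061429]), 'moment': array([-0.07948398, -0.01304639, -0.06586421]), 'opening': 0.08519609494154477}
```

View pics/top0.png

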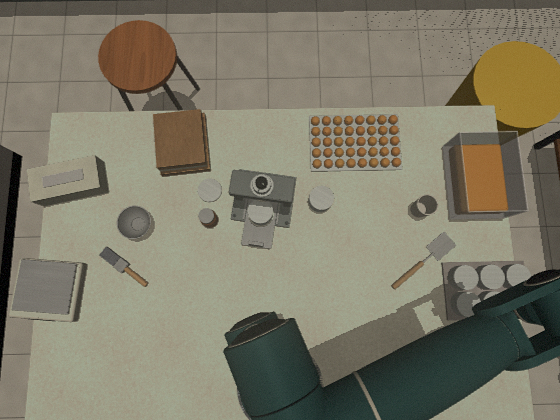

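View pics/side0.png

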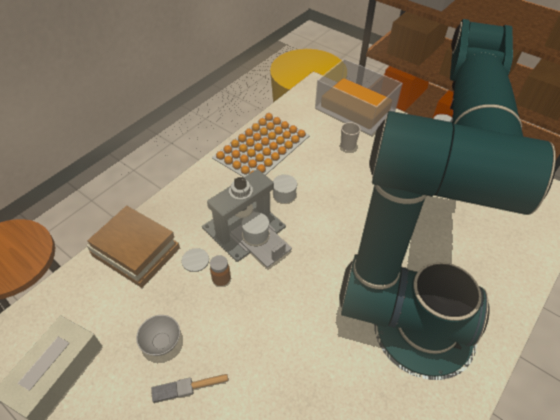

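The top view shows the ring at about (261,184) and the tray handle at about (257,244), with the jar close on the left at (207,217). The side view has the ring at about (241,185).

```bash
cat > h.py <<'E'
from plant import ctrl
import cv2, numpy as np
from scipy.spatial.transform import Rotation as R
def cam(n,st=None):
    i=ctrl.camera_info(n)
    if n!="wrist":
        r=R.from_rotvec(np.ravel(i["rvec"])).as_matrix(); return i["intrinsics"],r.T,-r.T@np.ravel(i["tvec"])
    s=st or ctrl.get_state(); T=R.from_rotvec(s["orientation"]).as_matrix(); H=i["hand_eye"]
    return i["intrinsics"],T@H[:3,:3],T@H[:3,3]+s["position"]
def ray(c,uv,z):
    K,Rm,o=c; d=Rm@np.linalg.inv(K)@[uv[0],uv[1],1]; return o+d*(z-o[2])/d[2]
def proj(c,p):
    K,Rm,o=c; q=K@Rm.T@(np.asarray(p)-o); return q[:2]/q[2]
def down(yaw): # tool z down, tool x at angle yaw in world
    c,s=np.cos(yaw),np.sin(yaw)
    return R.from_matrix(np.array([[c,s,0],[s,-c,0],[0,0,-1.]])).as_rotvec()
E
python3 - <<'E'
from h import *
c=cam("top"); s=cam("side")
print(c[2],s[2])
print("ring",ray(c,(261,183),.22),ray(s,(241,183),.22))
print("handle",ray(c,(257,244),.072))
for n,uv in dict(bl=(231,170),br=(297,178)).items(): print(n,ray(c,uv,.185))
for n,uv,z in (("jar",(207,213),.09),("stin",(321,193),.058),("slid",(209,190),.008)): print(n,ray(c,uv,z))
T=R.from_rotvec(ctrl.get_state()["orientation"]).as_matrix();print(T)
im=cv2.imread("pics/top0.png"); cv2.imwrite("pics/topc.png",cv2.resize(im[155:260,190:340],None,fx=5,fy=5,interpolation=cv2.INTER_CUBIC))
E
```

```text
[0.33666801 0.00448142 1.38246874] [-0.02837401  0.72417556  1.2383115 ]
ring [0.65053542 0.0450983  0.22      ] [0.64663118 0.04490474 0.22      ]
handle [0.4765447  0.06668198 0.072     ]
bl [0.70498993 0.14222055 0.185     ]
br [ 0.67432191 -0.06938232  0.185     ]
jar [0.58388308 0.23460609 0.09      ]
stin [ 0.65382017 -0.16027194  0.058     ]
slid [0.68502317 0.24288519 0.008     ]
[[ 4.10298098e-01 -9.11951393e-01 -3.56836015e-04]
 [-9.11950849e-01 -4.10298244e-01  9.99572773e-04]
 [-1.05797097e-03 -8.47059003e-05 -9.99999437e-01]]
```

View pics/topc.png

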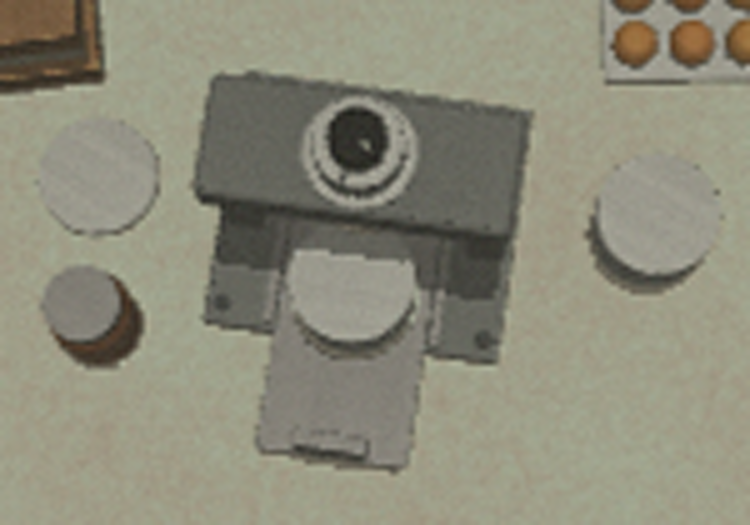

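The top view fixes the press at about (0.6485, 0.045), yaw about -0.14, with the tray about 62 mm out. I'll push the handle with closed fingers, then look at the ring from above.

```bash
cat >> h.py <<'E'
C=np.array([.6485,.045]); Y=-.14
def P(x,y,z): return np.array([C[0]+x*np.cos(Y)-y*np.sin(Y),C[1]+x*np.sin(Y)+y*np.cos(Y),z])
def rel(p): d=np.asarray(p)[:2]-C; c,s=np.cos(Y),np.sin(Y); return np.array([c*d[0]+s*d[1],-s*d[0]+c*d[1]])
E
python3 - <<'E'
from h import *
o=down(Y+np.pi/2)
ctrl.move_pose(P(-.228,0,.2),o)
ctrl.grip(0.0,40)
ctrl.servo_line(P(-.228,0,.042),max_speed=.12)
print(ctrl.get_state()["t"])
print(ctrl.servo_line(P(-.15,0,.042),max_speed=.06,force_limit=15), rel(ctrl.get_state()["position"]))
f0=ctrl.get_state()["force"]
print(ctrl.servo_line(P(-.105,0,.042),max_speed=.025,force_limit=12))
s=ctrl.get_state(); print(rel(s["position"]),s["force"]-f0,s["t"])
ctrl.servo_line(P(-.2,0,.042),max_speed=.12)
ctrl.servo_line(P(-.2,0,.2),max_speed=.2)
ctrl.grip(.085)
ctrl.move_pose(P(0,0,.30),o)
s=ctrl.get_state(); cv2.imwrite("pics/w1.png",ctrl.grab_frame("wrist")); cv2.imwrite("pics/t1.png",ctrl.grab_frame("side")[140:300,160:330]); np.save("w1.npy",np.r_[s["position"],s["orientation"]]); print(s["t"],s["q"],s["moment"])
print(proj(cam("wrist",s),P(0,0,.21)))
E
```

```text
4.8417
False [-0.14995341  0.00016725]
True
[-0.12509609 -0.00017715] [-0.08618406  0.87339209  0.20913039] 7.35
10.7333 [ 3.02868472e-02  5.12744933e-02  1.40110066e+00  8.99756754e-05
  1.69014596e+00 -1.40053737e+00] [-0.00964282  0.02205001 -0.01988462]
[282.19002188 214.33668208]
```

View pics/w1.png

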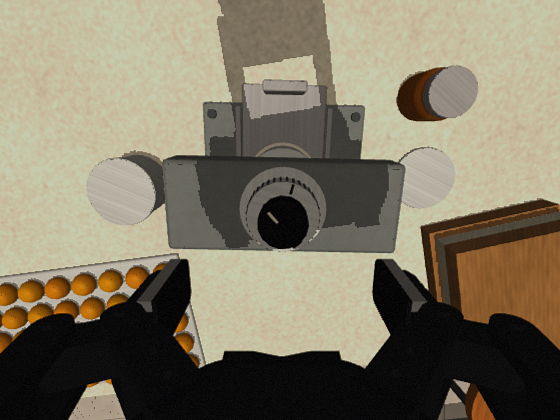

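The wrist view shows the tray in, with its handle at (284,87), and the ring around (283,206). The knob's bar mark is at about (272,216). I'll measure the ring centre with a fit and check the handle.

```bash
python3 - <<'E'
from h import *
v=np.load("w1.npy"); c=cam("wrist",dict(position=v[:3],orientation=v[3:]))
print("handle",rel(ray(c,(284,84),.072)))
for uv in((165,162),(404,165),(399,252),(171,248)): print("beam",rel(ray(c,uv,.185)))
im=cv2.imread("pics/w1.png"); g=cv2.cvtColor(im,cv2.COLOR_BGR2GRAY)
# rectify plane z=.21 : 0.2 mm/px, centred at C in press frame, x up
n=500; W=50
src=np.float32([proj(c,P(x,y,.21)) for x,y in((.05,.05),(.05,-.05),(-.05,-.05),(-.05,.05))])
H=cv2.getPerspectiveTransform(src,np.float32([(0,0),(n,0),(n,n),(0,n)]))
r=cv2.warpPerspective(im,H,(n,n),flags=cv2.INTER_CUBIC)
h=cv2.HoughCircles(cv2.medianBlur(cv2.cvtColor(r,cv2.COLOR_BGR2GRAY),7),cv2.HOUGH_GRADIENT,1,20,param1=80,param2=15,minRadius=135,maxRadius=155)
print(h[0][:4] if h is not None else None)
big=r.copy()
cv2.circle(big,(250,250),145,(0,0,255),1)
if h is not None: x,y,q=h[0][0]; cv2.circle(big,(int(x),int(y)),int(q),(0,255,0),1)
cv2.imwrite("pics/rect.png",big)
E
```

```text
handle [-0.10924462  0.00213376]
beam [-0.03744276 -0.09655263]
beam [-0.0349654   0.10054312]
beam [0.04277231 0.10446455]
beam [ 0.03899207 -0.09906131]
[[249.5 238.5 141.2]
 [258.5 280.5 153.3]
 [234.5 252.5 147.8]
 [234.5 281.5 148.9]]
```

View pics/rect.png

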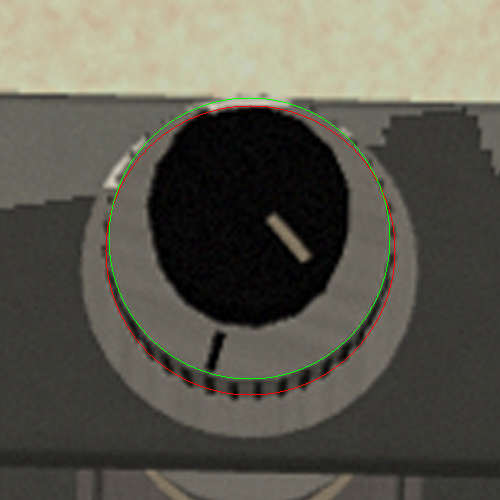

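View pics/t1.png

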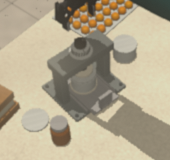

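The ring centre is about 2.3 mm further along press x. The beam corners, the handle (-0.109 against -0.1087 expected) and the push stop all agree with that, so the tray is at its stop. Next I'll descend, grip and take free-turning readings.

```bash
cat >> h.py <<'E'
def turn(d):
    q=np.array(ctrl.get_state()["q"]); q=np.load("q.npy"); q[5]+=d; ctrl.move_joints(q); np.save("q.npy",q)
    a=[]
    for _ in range(3):
        s=ctrl.get_state(); a.append([s["moment"][2],s["joint_efforts"][5]]); ctrl.pause(.03)
    m=np.mean(a,0); return q[5],s["q"][5],m[0],m[1],s["force"],s["t"]
def show(r): print("cmd %.3f act %.3f Mz %.3f J6 %.3f F %s t %.2f"%(r[0],r[1],r[2],r[3],np.round(r[4],1),r[5]),flush=True)
E
python3 - <<'E'
from h import *
o=down(Y+np.pi/2)
ctrl.servo_line(P(.0023,.0008,.225),o,max_speed=.12)
print(ctrl.servo_line(P(.0023,.0008,.190),o,max_speed=.06,force_limit=8))
s=ctrl.get_state(); print(s["position"],s["force"],s["moment"],s["joint_efforts"][5])
ctrl.grip(.045,50)
s=ctrl.get_state(); print(s["opening"],s["position"],s["force"],s["moment"],s["joint_efforts"][5],s["q"][5],s["t"])
np.save("q.npy",s["q"]); np.save("q0.npy",s["q"])
for _ in range(4): show(turn(.05))
E
```

```text
False
[0.65098108 0.04550033 0.19021442] [0.35284613 0.44810323 0.44816866] [-0.03121736  0.02630949 -0.0312894 ] 8.765067605054355e-05
0.05563870348332499 [0.65106265 0.04562088 0.19090223] [-1.87755175  0.97971823  5.69326739] [ 0.27125149  0.26307    -0.03859407] -0.01690638775471598 -1.400172679652789 12.7333
cmd -1.350 act -1.351 Mz -0.410 J6 -0.125 F [-0.8  1.5  0.4] t 13.05
cmd -1.300 act -1.302 Mz -0.394 J6 -0.140 F [-1.3  1.8  1.7] t 13.40
cmd -1.250 act -1.252 Mz -0.397 J6 -0.143 F [-1.4  3.1  2.9] t 13.75
cmd -1.200 act -1.202 Mz -0.399 J6 -0.143 F [-0.8  3.6  3. ] t 14.10
```

```bash
python3 - <<'E'
from h import *
a=ctrl.grab_frame("wrist")
for _ in range(3): show(turn(.05))
b=ctrl.grab_frame("wrist")
cv2.imwrite("pics/grip.png",np.hstack([a[90:390,140:420],b[90:390,140:420]]))
E
```

```text
cmd -1.150 act -1.152 Mz -0.402 J6 -0.185 F [-0.5  4.6  4. ] t 14.50
cmd -1.100 act -1.102 Mz -0.416 J6 -0.237 F [-0.3  5.7  3.5] t 14.85
cmd -1.050 act -1.052 Mz -0.387 J6 -0.237 F [0.5 5.5 3.6] t 15.20
```

View pics/grip.png

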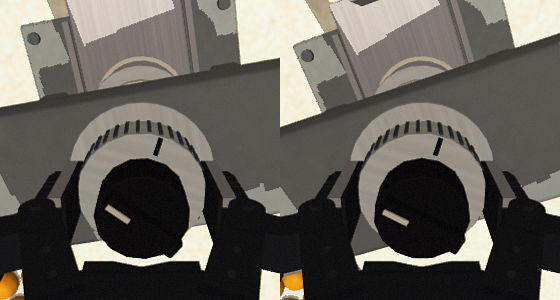

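The ring's mark stays fixed in the wrist view, so the grip turns the ring without slipping. I'll check numerically that the knob's mark stays put in the world.

```bash
cat >> h.py <<'E'
def mark(im,c,guess,off=(0,0)):
    x,y=guess; s=22; g=cv2.cvtColor(im,cv2.COLOR_BGR2GRAY)
    m=(g>110).astype(np.uint8); n,l,st,ce=cv2.connectedComponentsWithStats(m)
    best=[(np.hypot(*(ce[i]-guess)),i) for i in range(1,n) if 25<st[i,4]<600]
    i=min(best)[1]; uv=ce[i]+off; p=ray(c,uv,.235); return uv,st[i,4],p
E
python3 - <<'E'
from h import *
v=np.load("w1.npy"); c=cam("wrist",dict(position=v[:3],orientation=v[3:]))
A=P(.0023,.0008,0)[:2]
def rep(u): d=u[2][:2]-A; print(u[0],u[1],np.round(u[2],4),"r %.4f ang %.3f"%(np.hypot(*d),np.arctan2(d[1],d[0])))
rep(mark(cv2.imread("pics/w1.png"),c,(272,216)))
g=cv2.imread("pics/grip.png")
s=ctrl.get_state(); cb=cam("wrist",s)
rep(mark(g[:,280:],cb,(116,217),(140,90)))
s2=dict(s); s2["orientation"]=(R.from_euler("z",.15)*R.from_rotvec(s["orientation"])).as_rotvec()
rep(mark(g[:,:280],cam("wrist",s2),(117,214),(140,90)))
print(s["position"])
E
```

```text
[314.36842105 234.78947368] 38 [0.6594 0.0664 0.235 ] r 0.0226 ang 1.186
[255.09655172 307.28275862] 145 [0.6422 0.0391 0.235 ] r 0.0108 ang -2.509
[257.40540541 304.11486486] 148 [0.6424 0.0391 0.235 ] r 0.0106 ang -2.500
[0.65112819 0.0457864  0.19096652]
```

```bash
python3 - <<'E'
from h import *
v=np.load("w1.npy"); c=cam("wrist",dict(position=v[:3],orientation=v[3:])); d=ray(c,(272.5,217),.235)[:2]-P(.0023,.0008,0)[:2]; print(np.hypot(*d),np.arctan2(d[1],d[0]))
q0=np.load("q0.npy")[5]
for k in range(22):
    r=turn(.05); show(r)
    if abs(r[2])>.55 or r[0]-q0>2.3: break
E
```

```text
0.010830825944876263 -2.5032766994530324
cmd -1.000 act -1.002 Mz -0.407 J6 -0.237 F [0.4 6.6 3.2] t 15.60
cmd -0.950 act -0.952 Mz -0.395 J6 -0.237 F [0.3 6.4 3. ] t 15.95
cmd -0.900 act -0.902 Mz -0.416 J6 -0.237 F [0.8 6.5 3. ] t 16.30
cmd -0.850 act -0.852 Mz -0.409 J6 -0.236 F [0.8 7.6 3.4] t 16.65
cmd -0.800 act -0.802 Mz -0.364 J6 -0.236 F [1.3 6.7 2.8] t 17.00
cmd -0.750 act -0.752 Mz -0.393 J6 -0.236 F [1.7 6.9 2.7] t 17.35
cmd -0.700 act -0.702 Mz -0.355 J6 -0.190 F [1.  6.9 2.2] t 17.70
cmd -0.650 act -0.652 Mz -0.308 J6 -0.152 F [2.4 6.7 2.4] t 18.05
cmd -0.600 act -0.602 Mz -0.288 J6 -0.123 F [1.7 7.  2.3] t 18.40
cmd -0.550 act -0.552 Mz -0.287 J6 -0.123 F [2.5 7.2 2.1] t 18.75
cmd -0.500 act -0.502 Mz -0.318 J6 -0.123 F [2.7 8.  2.1] t 19.10
cmd -0.450 act -0.452 Mz -0.311 J6 -0.123 F [3.5 6.9 3. ] t 19.45
cmd -0.400 act -0.402 Mz -0.276 J6 -0.123 F [2.4 7.7 1. ] t 19.80
cmd -0.350 act -0.352 Mz -0.307 J6 -0.123 F [3.6 8.1 1.9] t 20.15
cmd -0.300 act -0.302 Mz -0.300 J6 -0.123 F [3.2 7.8 1. ] t 20.50
cmd -0.250 act -0.252 Mz -0.282 J6 -0.123 F [4.9 7.6 0.8] t 20.85
cmd -0.200 act -0.202 Mz -0.316 J6 -0.123 F [4.8 9.  2.1] t 21.20
cmd -0.150 act -0.152 Mz -0.269 J6 -0.123 F [5.1 7.8 2.3] t 21.55
cmd -0.100 act -0.102 Mz -0.285 J6 -0.123 F [5.7 8.3 1.3] t 21.90
cmd -0.050 act -0.052 Mz -0.274 J6 -0.123 F [6.3 7.9 1.3] t 22.25
cmd -0.000 act -0.002 Mz -0.300 J6 -0.123 F [6.1 8.  0.9] t 22.60
cmd 0.050 act 0.048 Mz -0.305 J6 -0.123 F [7.1 7.8 1.1] t 22.95
```

Signed Mz rose by 0.12 (J6 by 0.114) over about 0.15 rad near q6 = -0.7 and then held level. That matches the head meeting the lid, which now slides under about 12 N. I'll go on in finer steps and watch for the rise at home.

```bash
sed -i 's/range(3)/range(6)/;s/pause(.03)/pause(.02)/' h.py && python3 - <<'E'
from h import *
q0=np.load("q0.npy")[5]
for k in range(16):
    r=turn(.03); show(r)
    if r[3]>-.085 or r[2]>-.225 or r[3]<-.16 or r[2]<-.36: break
E
```

```text
cmd 0.080 act 0.078 Mz -0.246 J6 -0.163 F [7.7 8.8 1.4] t 23.32
```

```bash
python3 - <<'E'
from h import *
for k in range(3):
    r=turn(.03); show(r)
    if r[2]>-.2: break
E
```

```text
cmd 0.110 act 0.108 Mz -0.215 J6 -0.155 F [7.2 8.1 1.1] t 23.67
cmd 0.140 act 0.138 Mz -0.156 J6 -0.133 F [7.4 9.1 1.2] t 24.02
```

```bash
python3 - <<'E'
from h import *
show(turn(.05))
cv2.imwrite("pics/s2.png",cv2.resize(ctrl.grab_frame("side")[170:265,195:300],None,fx=5,fy=5,interpolation=cv2.INTER_CUBIC))
E
```

```text
cmd 0.190 act 0.188 Mz -0.227 J6 -0.083 F [7.8 8.6 1. ] t 24.37
```

View pics/s2.png

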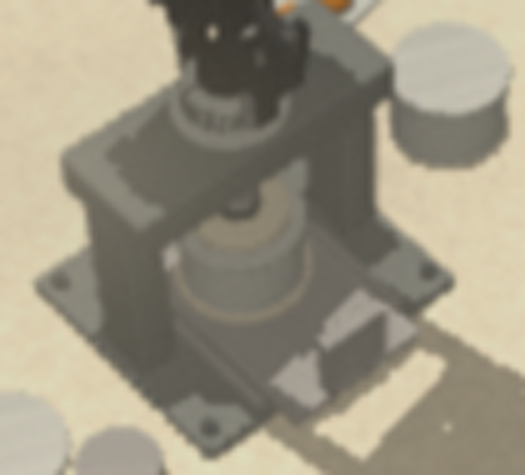

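In the side view the lid sits flat on the tin, the pad is on it and the tray is in. Readings taken the same way are +0.17 (Mz) and +0.154 (J6) above free turning, so about 16 N with the lid home. One more 0.05 rad step should reach about 20 N, then I'll release.

```bash
python3 - <<'E'
from h import *
show(turn(.05))
ctrl.grip(.085); s=ctrl.get_state(); print(s["opening"],s["force"],s["moment"])
p=s["position"].copy(); p[2]=.30; ctrl.servo_line(p,max_speed=.1)
q=np.load("q.npy"); s=ctrl.get_state()
o=down(Y+np.pi/2); ctrl.move_pose(P(0,0,.30),o)
s=ctrl.get_state(); im=ctrl.grab_frame("wrist"); c=cam("wrist",s)
cv2.imwrite("pics/w2.png",np.hstack([cv2.imread("pics/w1.png")[60:270,150:420],im[60:270,150:420]])); print(s["t"])
E
```

```text
cmd 0.240 act 0.238 Mz -0.169 J6 -0.045 F [ 8.2  7.9 -0.1] t 24.77
0.08495396302396195 [ 0.2799234  -0.17475507 -0.19468621] [0.01925278 0.0559504  0.06452067]
27.8833
```

View pics/w2.png

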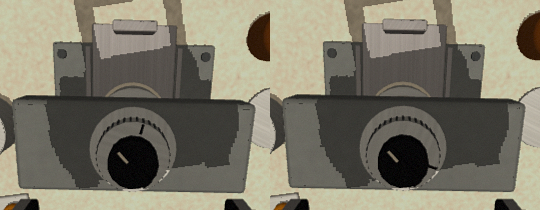

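Before and after at the same pose: the knob mark is unchanged at about (122,157), the handle is in the same place, and the ring's mark has turned by about 1.6 rad. The final reading is +0.19 to +0.23 N m, about 20 N, so I'm handing in.

```bash
python3 -c "
from plant import ctrl
print(ctrl.finish_job())"
```

```text
the job is handed in; nothing more can be done
None
```

I pushed the tray in to its stop and turned the outer ring 1.64 rad clockwise in one grip. By feel, that left the head clamped on the lid at about 20 N. I then released the ring, backed clear and handed the job in at about 28 s; it reports no verdict.

**Tray:** The handle measured within about 1 mm of its fully-in position, both in the image and from where the push stopped.

**Clamp:** Compared with free turning, read the same way, the last step was +0.23 N m on the wrist moment and +0.19 N m on joint 6, against the 0.2 N m target. The lid slid at a steady 0.11 to 0.12 N m for about 0.75 rad, then the reading rose as it should once the lid is home. The side picture also shows the lid down on the tin.

**Knob and surroundings:** The inner knob's mark looks unchanged between the before and after pictures. The nearby things in view also looked unmoved, but I did not measure every bystander.

**What disagreed:**
- **Offset readings:** The torque readings taken at rest came out negative, because the arm stopped against the ring's friction. They also changed with step size, so I used only changes between equal 0.05 rad steps.
- **Joint 6 shift:** Joint 6 drifted by about 0.1 N m early in free turning, with no change in the wrist moment. I used its settled value as the baseline.

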